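Dock the fixture plate behind the gravity catch

ROBOT

A 6-joint arm with a two-finger parallel gripper is mounted at the origin on the work surface. World frame = base frame: x ahead of the robot, y to its left, z up, the work surface at z = 0. Lengths are in m, angles in rad, forces in N, time in s.
With the tool pointing down it reaches from about 0.35 to 0.775 m from the base axis. Payload 5.5 kg.
Tool frame: the origin (TCP) lies on the centre line of the jaws, within the pads' length; the fingertips stand 11 mm ahead of it and the grasp point (between the pads) lies 8 mm behind it (env.nose_length is the distance from the TCP to the fingertips, in m); x points along the fingers, z is the direction in which the jaws open and shut, and the axes are right-handed (so a half turn about x gives the same grasp; the last joint's range is limited). The gripper opens to 85 mm and grips with 20 to 120 N. Pads are 22 mm wide; open, the fingers measure 114 mm over their backs; the gripper's body (76 mm by 85 mm) begins 54 mm behind the grasp point. The pads swing forward as they close: fully open they stand 13 mm farther back than shut.
Start: joints at [1.155, 0.313, 0.046, 1.304, 0, 1.431], TCP at [0.157, 0.553, 0.242] pointing down, gripper open.
Joint ranges: [-2.76, 2.76], [-0.86, 1.69], [-1.03, 1.26], [-2.2, 2.34], [-1.47, 1.5], [-3.14, 3.14]. Speed limits (rad/s): [2.57, 2.57, 3.14, 3.14, 3.14, 3.14].

INTERFACE

Orientations are given as a unit quaternion [w, x, y, z].
In Python, from workcell import env gives the robot as it stands. The module is installed in compiled form; this text tells all that it offers.
- The arm moves only by the tool step_arm, never from a script. Its argument "moves" is a list that holds one entry, the list of rows, each a list of 7 numbers: the turn, a rotation vector about the tool's x, y, z in rad, then the shift along the tool's x, y, z in m, then the opening, from 0 (shut) to 1 (fully open). In form: [[[rx, ry, rz, tx, ty, tz, grip], ...]]. A call has 1 to 12 rows; each row is the pose to reach, as a shift and turn from the pose measured when the call began, along the tool's axes at that moment; what a row does not reach only later rows make up. A row lasts 1/10 s, in which the tool goes at most 50 mm and 8.59 degrees, less where a joint would pass 70% of its speed; a pose out of reach is approached as far as the arm can. A call with a gripper value outside its range is refused whole. The fingers move at their own pace and stop on an object; "force" is the grip in N (left out, the last holds). Time passes only in rows, so rows that repeat a pose let the fingers close. It gives the time, the measured TCP pose, the force and the opening at its end, in the units of the state.
- env.get_state(): the state, without advancing time (a new reading comes with each control period).
- env.read_camera(name): name is "scene" or "top" or "wrist"; returns (picture, depth): 420x560x3 uint8, red, green, blue; 420x560 float32, m along the optical axis (not along the pixel's ray), 0 where there is no reading.
- env.get_calibration(name): a dict with "mtx" (3x3 intrinsics, pixels), "camera_from_world" (4x4, takes a point from world to camera coordinates); the wrist camera has in their place "T_tool_cam" (4x4, takes a point from camera to tool coordinates, whose origin is the TCP and whose axes are the tool frame's). Camera axes: x right, y down, z forward; pixel columns grow to the right and rows downward; lengths in m; the calibration is good to about 2 mm. A picture is of the moment at which its call begins: read the wrist's pose just before it. get_calibration takes no time and is no camera call.
- env.hand_in(): hands the job in, once; it reports no verdict.
Trained networks look in the newest picture that a camera, given by its name, has taken for a name from the list of things; names that differ only in an ending like _2 or _b are one class to them, and where a whole thing is asked for, a point or a joint stands for the part that bears it (a point fixed in the world has none). Each returns a list of dicts, best first, with "confidence" (0 to 1); they miss things now and then, are a little off and sometimes report something else, mostly with a low value. They report only what shows in the picture. A call takes as long as a camera call. They do not tell look-alikes from the thing itself.
- env.boxes_of(camera, thing): "uv" ([column, row] in pixels, amid what is visible of it).
- env.silhouettes(camera, thing): "mask" (420x560 bool, what is visible of it) and "uv" ([column, row] in pixels, amid what is visible of it).
The state is a dict: "clock": time; "joint_pos": joint angles; "qvel": joint speeds; "tau": joint torques, N m; "tcp_pos": TCP position; "orientation": TCP orientation; "wrist_force": force on the tool from outside, world axes, zero at the start; "ft_torque": the same for the moment, N m; "finger_gap": finger opening in m.
Only numpy, scipy, OpenCV 4.12 (cv2) and the standard library are available. Lean on these libraries where they do the work, as an engineer would, in place of code of your own. Each camera call takes 0.05 s, during which the arm holds its last target.

TASK

Pick up the aluminium fixture plate by its upright block, lay it flat in the open mouth of the docking track, then slide it gently along the track so that its own front edge lifts the hinged catch, on against the spring buffer until the catch drops behind it, and let go. Do not touch the track or the catch with the gripper, do not ram the plate home, and leave the other things on the bench where they are.

Things in the scene. Friction and masses are not known exactly. Their poses are not given: they have to be found in the camera images.
- plate: Aluminium fixture plate 110 (x) x 84 (y) x 12 mm, 0.35-0.55 kg, with an upright block 20 (x) x 36 (y) mm on its centre, top 60 mm above the underside. Origin: centre of the underside, z up. Alike when turned half round. Grip the block on the two 36 mm wide faces, which look along +x and -x, fingertips 22 mm or more above the underside, to pass beside the catch and over the end unit.
- track: Docking track fixed to the bench. Origin on the bench, under the centre line; x = the way the plate is pushed, y left, z up. Steel floor 8 mm above the bench, x = -280 (mouth) to +120 mm. Rails stand 10 mm above the floor, inner faces at y = +-44 mm from x = -60 on (2 mm play each side), flaring evenly to +-52 at the mouth. Over 30 N between plate and track or end unit while sliding is ramming.
- laydown (a point): Point on the track's floor, on the centre line at x = -205 mm of the track: with its underside centre here (20 mm nearer to or farther from home at most), long side along the track, the plate lies in the mouth, wholly before the catch and clear of its pin from above. Axes as the track's.
- home (a point): Point on the track floor at x = 0 of the track: nominal centre of the docked plate. The aluminium end unit, which carries catch, spring buffer, solid stop and lips, is clamped up to 15 mm farther on or back along x than nominal, differently each time and not reported: all figures for these parts shift with it, and its place must be felt.
- buffer (a point): Nominal tip of the spring buffer pin (14 mm thick), 49 mm beyond home, 15 mm above the bench. It pushes back with 2 N at first touch (plate centre 6 mm short of home) plus 0.5 N per mm. The catch drops only with the plate about 5 mm past home (about 8 N with friction); the solid stop comes at 8 mm past. Released, the plate is pushed back on the catch, to home.
- lips (a point): Nominal front edge of two keeper lips of the end unit, 45 mm beyond home, at y = 25 to 43 and -25 to -43 mm of the track; undersides 22.5 mm, tops 29 mm above the bench. They cover the docked plate's front corners with 2.5 mm play above the plate, so it must be slid in flat on the floor.
- catch (a joint): Angle (rad) of the steel gravity catch, an arm 12 mm wide at y = 26 to 38 mm of the track, on a pin nominally 115 mm before home, 34 mm high; below 55 mm high when ridden. 0 = hanging across the way, its latching face 55 mm before home; about 0.2 riding on the plate (its front edge lifts it from plate centre 148 mm before home, 1-2 N); falls to 0 by its weight behind it.
- timber: Bystander: wooden offcut 190 x 75 x 42 mm, origin under its centre.
- mallet: Bystander: mallet lying flat, wooden handle along x, black head 56 x 110 x 56 mm.
- hexkey: Bystander: bent hexagon key, 170 mm long, 8 mm thick.
- bolt_a: Bystander: bolt standing on its head, 52 mm tall.
- bolt_b: Bystander: bolt standing on its head, 52 mm tall.
- socket_a: Bystander: dark socket ring, 30 mm across, 32 mm tall.
- socket_b: Bystander: dark socket ring, 36 mm across, 36 mm tall.
- jaw: Bystander: blue stepped clamp block 60 x 40 x 42 mm with a stub bolt.
Not all that is in view belongs to the job. Of the things like the plate, leave any that is black, red or yellow; of the rest the larger one is meant.

How it is judged:
By the outcome, as a careful person would: the job done as asked, in the order asked, and still so for the second after the job is handed in, with the robot touching nothing.
It also fails if it takes over 54 s, if anything falls off the work surface, if the arm or the gripper's body presses on something with over 40 N, if the wrist force passes 120 N, or if a joint passes its speed limit or range.

## Working session

There is one attempt and no reset: what is moved stays moved. The work goes in short steps, Python scripts to look and compute and a tool call to move; the robot and the scene stay as the last step left them, time stands still between calls to the robot, and variables do not carry over. Pictures are saved under pics/ and viewed, and the job is handed in when it is done.

Besides the shell and the picture viewer there is one more tool, called after "Call:" in YAML: its name, and indented under it one key for each argument. step_arm: Moves the arm, as the interface text tells. Its arguments: {"type":"object","properties":{"moves":{"type":"array","items":{"type":"array","items":{"type":"array","items":{"type":"number"}}}},"force":{"type":"number"}},"required":["moves"]}

```bash
mkdir -p pics; ls
python3 - <<'E'
from workcell import env
import cv2,numpy as np
s=env.get_state(); print({k:np.round(v,4) for k,v in s.items()}, env.nose_length)
for c in ["scene","top"]:
    im,d=env.read_camera(c); cv2.imwrite(f"pics/{c}0.png",im[:,:,::-1]); np.savez(f"{c}0.npz",im=im,d=d)
    k=env.get_calibration(c); print(c,np.round(k["mtx"],1).tolist(),np.round(k["camera_from_world"],3).tolist())
    if c=="top":
        for t in ["plate","track","catch"]:
            for o in env.boxes_of(c,t): print(t,np.round(o["uv"]),round(float(o["confidence"]),2))
print(np.round(env.get_calibration("wrist")["T_tool_cam"],3))
E
```

```text
pics
{'clock': np.float64(0.0), 'joint_pos': array([ 1.1554,  0.314 ,  0.045 ,  1.3036, -0.    ,  1.4312]), 'qvel': array([-0.0012,  0.0007, -0.0022,  0.0019,  0.0006,  0.0001]), 'tau': array([-8.00000e-04, -4.80630e+01,  2.98531e+01,  1.96000e-02,
       -2.00000e-04,  0.00000e+00]), 'tcp_pos': array([0.1564, 0.5528, 0.2414]), 'orientation': array([ 0.5634, -0.4268,  0.5645,  0.4262]), 'wrist_force': array([ 0.0943, -0.2983, -0.2036]), 'ft_torque': array([0.048 , 0.0176, 0.0507]), 'finger_gap': np.float64(0.0854)} 0.011
scene [[511.6, 0.0, 280.4], [0.0, 511.6, 211.2], [0.0, 0.0, 1.0]] [[0.254, 0.967, 0.012, -0.159], [0.5, -0.121, -0.858, -0.199], [-0.828, 0.223, -0.514, 1.787], [0.0, 0.0, 0.0, 1.0]]
top [[441.7, 0.0, 271.9], [0.0, 441.7, 203.8], [0.0, 0.0, 1.0]] [[0.008, -1.0, -0.029, 0.061], [-0.999, -0.007, -0.053, 0.533], [0.053, 0.03, -0.998, 1.323], [0.0, 0.0, 0.0, 1.0]]
plate [118. 236.] 0.75
plate [269. 267.] 0.7
plate [162. 274.] 0.66
plate [176. 223.] 0.65
plate [216. 285.] 0.59
track [308. 187.] 0.83
track [251. 118.] 0.5
[[ 0.001 -0.296  0.955 -0.131]
 [ 0.001 -0.955 -0.296  0.076]
 [ 1.     0.001 -0.    -0.001]
 [ 0.     0.     0.     1.   ]]
```

View pics/top0.png

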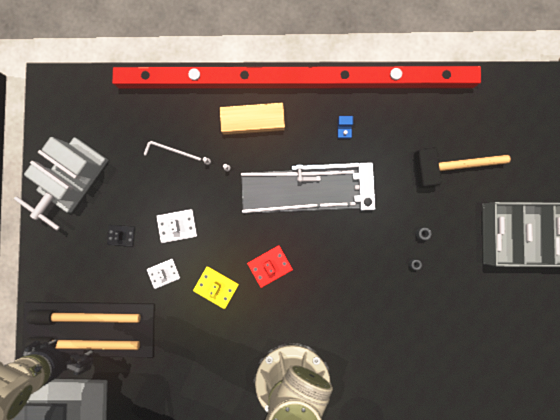

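View pics/scene0.png

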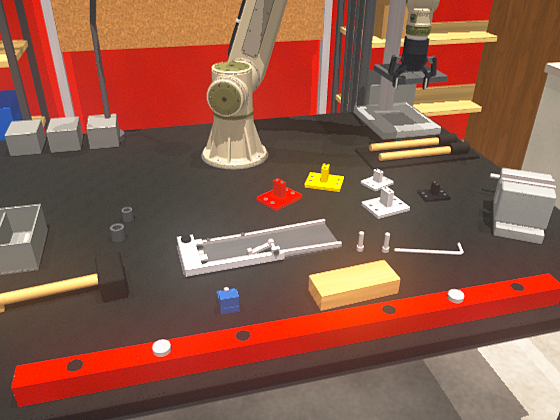

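Top view candidates: black (121,236), large silver (176,226), small silver (163,274), yellow (216,287), red (270,267). The large silver one at (176,226) fits: it isn't black, red or yellow, and it's the larger of the rest. The track mouth is at column 242 and the end unit at column 367. I'll confirm this in a crop.

```bash
cat > h.py <<'E'
import numpy as np,cv2
from workcell import env
def world(cam,uv,d):
    k=env.get_calibration(cam);M=np.linalg.inv(k["mtx"]);T=np.linalg.inv(k["camera_from_world"])
    uv=np.asarray(uv,float).reshape(-1,2);d=np.asarray(d,float).reshape(-1,1)
    p=(np.c_[uv,np.ones(len(uv))]@M.T)*d
    return p@T[:3,:3].T+T[:3,3]
def atz(cam,uv,z):
    k=env.get_calibration(cam);M=np.linalg.inv(k["mtx"]);T=np.linalg.inv(k["camera_from_world"])
    r=T[:3,:3]@M@np.array([uv[0],uv[1],1.]);o=T[:3,3]
    return o+r*(z-o[2])/r[2]
E
python3 - <<'E'
from h import *
f=np.load("top0.npz");im,d=f["im"],f["d"]
a=cv2.resize(im[195:295,95:235],None,fx=5,fy=5,interpolation=cv2.INTER_CUBIC)
cv2.imwrite("pics/crop_pl.png",a[:,:,::-1])
a=cv2.resize(im[150:225,230:390],None,fx=5,fy=5,interpolation=cv2.INTER_CUBIC)
cv2.imwrite("pics/crop_tr.png",a[:,:,::-1])
vv,uu=np.mgrid[0:420,0:560]
W=world("top",np.c_[uu.ravel(),vv.ravel()],d.ravel()).reshape(420,560,3)
np.save("W.npy",W)
print("bench z",np.median(W[230:260,300:380,2]))
for n,(u,v) in {"big":(176,226),"small":(163,274)}.items():
    s=(slice(v-28,v+28),slice(u-30,u+30))
    for lo,hi in((.006,.02),(.045,.075)):
        m=((W[s][...,2]>lo)&(W[s][...,2]<hi)).astype(np.uint8)
        P=W[s][m>0][:,:2].astype(np.float32)
        if len(P)>8: 
            r=cv2.minAreaRect(P); print(n,lo,len(P),np.round(r[0],4),np.round(r[1],4),round(r[2],1), np.round(np.median(W[s][m>0][:,2]),4))
print(np.round(W[150:225:6,230:390:8,2]*1000).astype(int))
E
```

```text
bench z 0.00047519273802865136
big 0.006 940 [0.4665 0.3604] [0.1652 0.1834] 0.5 0.0123
big 0.045 99 [0.4653 0.3567] [0.0359 0.019 ] 11.3 0.0602
small 0.006 539 [0.3213 0.3958] [0.1673 0.1795] 2.5 0.0097
small 0.045 34 [0.3204 0.3954] [0.0256 0.0149] 23.3 0.0476
[[   3   -1   -1    5    3   -5    4    2    3   -6   -2    0    1   -5
     4    0    3    5    1    1]
 [   2    3    4   -8   -3 1350   -3    5    4   -1    1   -3    0   -1
     0   -4    0    1    0    1]
 [  -3   -3    3   -1   -2   -2    2    2    0   -3    2    3    4   -5
     2   -2    4    1   -3   -4]
 [   4    1    1    0    3   -4   -4    2   27   34   27   19    7    7
     1    9   25   30    1    0]
 [  -2   -1   18   18   23   19   16   19   20   16   21   14   12    9
     8    7   33   29    4    3]
 [   0    1   12   12    8   12   10   13    9   38   28   20   11    3
     8   12   11   29   -2   -2]
 [  -2    2   10    9   10   10   13    4    5    7   10   11   10    3
     3   11   25   30   -1   -2]
 [  -4    0    8    9    8    7   10    8    5    6    7    5    9   13
     8    8    5   31    4   -1]
 [   1   -2    7    5   12    9    6    8    8    9    9   12    3    6
    12    9   30   37    1    3]
 [   3    3    9    5    6   13    6    5    6 1350   20   22   21   18
    18   19    9   41    5    3]
 [  -6   -3   18   19   16   10   11    8    7    4    0    1    1   -2
    -3   -3    5    3   -2    0]
 [   4    0    2    2    2    8    0   -3    3   -3    0    2    2    2
     3   -2   -2    1   -4   -2]
 [  -1    3    2    2   -2   -1   -2   -3    3   -1   -1    6    1    1
    -1    0    0    3   -1    3]]
```

View pics/crop_pl.png

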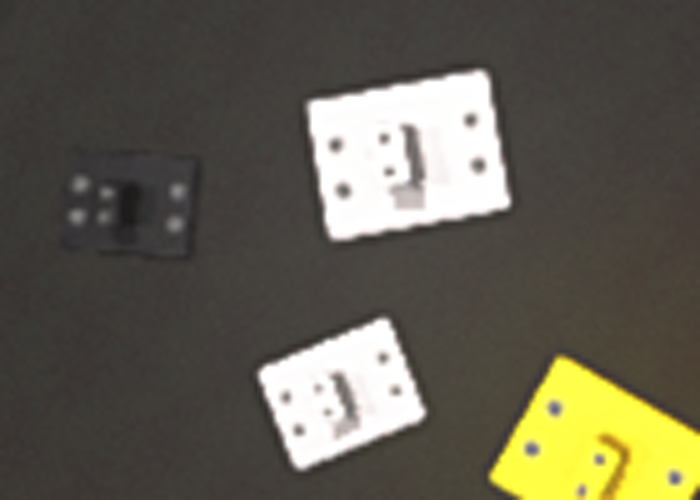

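View pics/crop_tr.png

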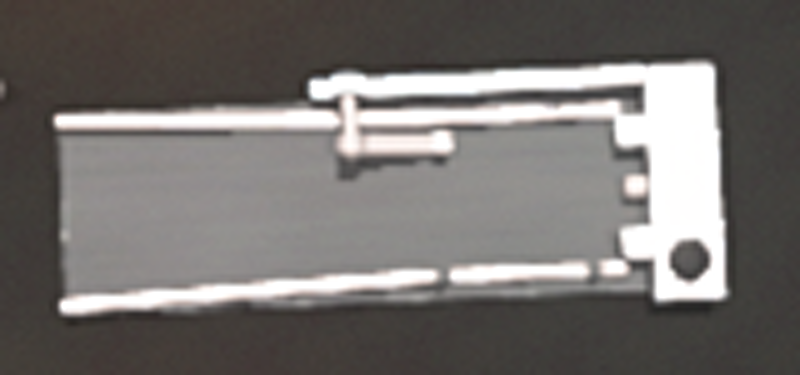

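The crop confirms it: the large silver plate with its block is centred at about (176,226), and the small silver one is at (163,274). The track runs left to right, with its mouth at column 242, the catch at about (308,177) and the end unit at columns 358–375. Next I'll measure both.

Run:
```python
from h import *
f=np.load("top0.npz");im,d=f["im"],f["d"];W=np.load("W.npy")
g=cv2.cvtColor(im,cv2.COLOR_RGB2GRAY)
# plate outline by brightness, edges at z=.012 
def rect(u,v,h,r=30,z=.012):
    m=np.zeros_like(g);m[v-r:v+r,u-r:u+r]=(g[v-r:v+r,u-r:u+r]>110)
    n,l,st,c=cv2.connectedComponentsWithStats(m); k=1+np.argmax(st[1:,4]); 
    ct,_=cv2.findContours((l==k).astype(np.uint8),cv2.RETR_EXTERNAL,cv2.CHAIN_APPROX_NONE)
    P=np.array([atz("top",p[0],z)[:2] for p in max(ct,key=len)]).astype(np.float32)
    return cv2.minAreaRect(P)
print("plate rect",rect(176,226,0))
s=(slice(200,255),slice(150,204))
m=(W[s][...,2]>.05)&(W[s][...,2]<.07);P=W[s][m];print("block top",P.mean(0),len(P), cv2.minAreaRect(P[:,:2].astype(np.float32)))
# rails: bright edges per column
rows=[]
for u in range(245,352,3):
    col=g[150:222,u].astype(int); br=np.where(col>170)[0]+150
    rows.append((u,br.tolist()))
for r in rows: print(r[0],r[1][:3],r[1][-4:],len(r[1]))
print(g[185,232:250],g[185,348:380],g[200,232:250])
```

```text
plate rect ((0.4644264876842499, 0.35639455914497375), (0.08750591427087784, 0.11324973404407501), 10.786109924316406)
block top [0.46564923 0.35653575 0.0605025 ] 92 ((0.46531540155410767, 0.3566887080669403), (0.0358177125453949, 0.019021296873688698), 11.317569732666016)
245 [173, 174, 175] [209, 210, 211, 212] 7
248 [173, 174, 175] [175, 209, 210, 211] 6
251 [173, 174, 175] [175, 209, 210, 211] 6
254 [173, 174, 175] [175, 209, 210, 211] 6
257 [173, 174, 175] [208, 209, 210, 211] 7
260 [173, 174, 175] [208, 209, 210, 211] 7
263 [173, 174, 175] [175, 208, 209, 210] 6
266 [173, 174, 175] [175, 208, 209, 210] 6
269 [172, 173, 174] [207, 208, 209, 210] 8
272 [172, 173, 174] [207, 208, 209, 210] 8
275 [172, 173, 174] [175, 207, 208, 209] 7
278 [172, 173, 174] [175, 207, 208, 209] 7
281 [172, 173, 174] [206, 207, 208, 209] 8
284 [172, 173, 174] [206, 207, 208, 209] 8
287 [172, 173, 174] [175, 206, 207, 208] 7
290 [172, 173, 174] [175, 206, 207, 208] 7
293 [166, 167, 168] [205, 206, 207, 208] 12
296 [165, 166, 167] [205, 206, 207, 208] 13
299 [165, 166, 167] [180, 205, 206, 207] 19
302 [
[... 320 characters left out ...]
7] [203, 204, 205, 206] 11
326 [164, 165, 166] [203, 204, 205, 206] 13
329 [164, 165, 166] [174, 203, 204, 205] 11
332 [164, 165, 166] [174, 203, 204, 205] 11
335 [164, 165, 166] [173, 203, 204, 205] 10
338 [164, 165, 166] [173, 203, 204, 205] 10
341 [164, 165, 166] [173, 203, 204, 205] 10
344 [164, 165, 166] [202, 203, 204, 205] 11
347 [164, 165, 166] [172, 173, 203, 204] 9
350 [163, 164, 165] [173, 202, 203, 204] 11
[ 60  60  61  58  60  59  62  59  56  60 119 144 142 141 141 143 143 143] [145 144 145 144 143 138 142 197 230 232 224 180 255 255 255 255 255 255
 255 255 255 254 255 255 255 250  88  53  62  64  65  65] [ 61  60  60  57  59  58  59  60  60  58  95 127 137 137 136 136 135 137]
```

Run:
```python
from h import *
from scipy.spatial.transform import Rotation as R
f=np.load("top0.npz");im=f["im"];g=cv2.cvtColor(im,cv2.COLOR_RGB2GRAY).astype(float)
# subpixel rail centroid
def cen(u,a,b):
    c=g[a:b,u]; w=np.clip(c-165,0,None); return (w*np.arange(a,b)).sum()/w.sum()
up=[];lo=[]
for u in list(range(246,290,2)): up.append(atz("top",(u,cen(u,169,179)),.018)); lo.append(atz("top",(u,cen(u,200,216)),.018))
up=np.array(up);lo=np.array(lo)
def fit(P): 
    p=np.polyfit(P[:,1],P[:,0],1);return p
pu,pl=fit(up),fit(lo);print(pu,pl)
au=np.arctan(pu[0]);al=np.arctan(pl[0]);print("half-angle deg",np.degrees(al-au)/2,"expected",np.degrees(np.arctan(8/220)))
a=(au+al)/2; ydir=-np.array([np.sin(a),np.cos(a)]) # pointing -y
yaw=np.arctan2(ydir[1],ydir[0]);print("yaw deg",np.degrees(yaw))
e=np.array([np.cos(yaw),np.sin(yaw)]);n=np.array([-e[1],e[0]])
m1=atz("top",(241.8,185),.008)[:2]; print("mouth pt",m1)
mid=np.array([(up[:,0].mean()+lo[:,0].mean())/2,(up[:,1].mean()+lo[:,1].mean())/2])
sx=(m1-mid)@e; mouth=mid+sx*e; home=mouth+.280*e; print("mouth",mouth,"laydown",mouth+.075*e,"home",home)
end=atz("top",(359.5,190),.03)[:2];print("end unit face x",(end-home)@e*1000, "lip/pin", (atz("top",(354.5,190),.018)[:2]-home)@e*1000)
print("width at mid", (up.mean(0)-lo.mean(0))[:2]@n, "mid x",(mid-home)@e)
s=env.get_state();q=s["orientation"];r=R.from_quat(q[[1,2,3,0]]).as_matrix();print(np.round(r,3))
```

```text
[-0.01470883  0.62526483] [-0.08778076  0.52484031]
half-angle deg -2.086957654019641 expected 2.0825652797308845
yaw deg -87.07034947207829
mouth pt [0.58987402 0.15780306]
mouth [0.56704818 0.15663491] laydown [0.57088142 0.08173293] home [ 0.58135892 -0.12299914]
end unit face x 72.92980646869488 lip/pin 60.039947228395825
width at mid 0.10614286855461161 mid x -0.20342325770167016
[[-0.    -0.962  0.272]
 [-0.001  0.272  0.962]
 [-1.     0.    -0.001]]
```

```bash
cat >> h.py <<'E'
from scipy.spatial.transform import Rotation as R
def move(pos,yaw_deg):
    s=env.get_state();q=s["orientation"];r=R.from_quat(q[[1,2,3,0]]).as_matrix()
    y=np.radians(yaw_deg);z=np.array([np.cos(y),np.sin(y),0]);x=np.array([0,0,-1.]);t=np.c_[x,np.cross(z,x),z]
    rv=R.from_matrix(r.T@t).as_rotvec();sh=r.T@(np.array(pos)-s["tcp_pos"])
    print("move",np.round(rv,4).tolist(),np.round(sh,4).tolist(),"| clock",round(float(s["clock"]),2),"tcp",np.round(s["tcp_pos"],4),"F",np.round(s["wrist_force"],2),"q",np.round(s["joint_pos"],2),"gap",round(float(s["finger_gap"]),4), "yaw",round(float(np.degrees(np.arctan2(r[1,2],r[0,2]))),2))
E
python3 -c "
from h import *
move([.4653,.3566,.17],100.9)"
```

```text
move [-0.466, -0.0008, -0.0003] [0.0719, -0.3506, -0.1049] | clock 0.25 tcp [0.1565 0.5531 0.2419] F [-0.05  0.15  0.41] q [ 1.16  0.31  0.05  1.3  -0.    1.43] gap 0.0856 yaw 74.2
```

Call:
step_arm:
  moves:
    - [[-0.12, 0, 0, 0.018, -0.088, -0.026, 1], [-0.24, 0, 0, 0.036, -0.176, -0.053, 1], [-0.36, 0, 0, 0.054, -0.264, -0.079, 1], [-0.466, 0, 0, 0.072, -0.3506, -0.105, 1], [-0.466, 0, 0, 0.072, -0.3506, -0.105, 1], [-0.466, 0, 0, 0.072, -0.3506, -0.105, 1], [-0.466, 0, 0, 0.072, -0.3506, -0.105, 1], [-0.466, 0, 0, 0.072, -0.3506, -0.105, 1], [-0.466, 0, 0, 0.072, -0.3506, -0.105, 1], [-0.466, 0, 0, 0.072, -0.3506, -0.105, 1]]

```text
clock: 1.25
tcp_pos: [0.4652, 0.3561, 0.1695]
orientation: [0.45, -0.545, 0.451, 0.545]
wrist_force: [-0.1, 0.0, 0.4]
finger_gap: 0.0855
```

Run:
```python
from h import *
move([.4653,.3566,.17],100.9)
s=env.get_state();im,d=env.read_camera("wrist");cv2.imwrite("pics/w1.png",im[:,:,::-1])
np.savez("w1.npz",im=im,d=d,p=s["tcp_pos"],q=s["orientation"])
k=env.get_calibration("wrist");print(k["mtx"])
r=R.from_quat(s["orientation"][[1,2,3,0]]).as_matrix()
vv,uu=np.mgrid[0:420,0:560];P=(np.c_[uu.ravel(),vv.ravel(),np.ones(uu.size)]@np.linalg.inv(k["mtx"]).T)*d.reshape(-1,1)
T=k["T_tool_cam"];P=P@T[:3,:3].T+T[:3,3];P=(P@r.T+s["tcp_pos"]).reshape(420,560,3)
z=P[...,2]; ok=(d>0)&(np.hypot(P[...,0]-.465,P[...,1]-.357)<.09)
for lo,hi in((.008,.017),(.055,.066)):
    m=ok&(z>lo)&(z<hi);m=cv2.erode(m.astype(np.uint8),np.ones((3,3)));n,l,st,c=cv2.connectedComponentsWithStats(m);kk=1+np.argmax(st[1:,4])
    Q=P[l==kk];print(lo,st[kk,4],np.round(np.median(Q,0),4),cv2.minAreaRect(Q[:,:2].astype(np.float32)))
```

```text
move [-0.0014, -0.0007, -0.0017] [-0.0005, -0.0002, 0.0005] | clock 1.25 tcp [0.4652 0.3561 0.1695] F [-0.12  0.05  0.38] q [ 0.52  0.37 -0.06  1.15 -0.    0.33] gap 0.0855 yaw 100.82
[[340.51921646   0.         279.74506883]
 [  0.         340.51921646 206.16322471]
 [  0.           0.           1.        ]]
0.008 9257 [0.4591 0.3517 0.0109] ((0.46503937244415283, 0.35549408197402954), (0.08234716206789017, 0.10802546888589859), 10.842059135437012)
0.055 1039 [0.464  0.3553 0.059 ] ((0.4647192060947418, 0.35555753111839294), (0.03446907177567482, 0.018397832289338112), 11.409339904785156)
```

View pics/w1.png

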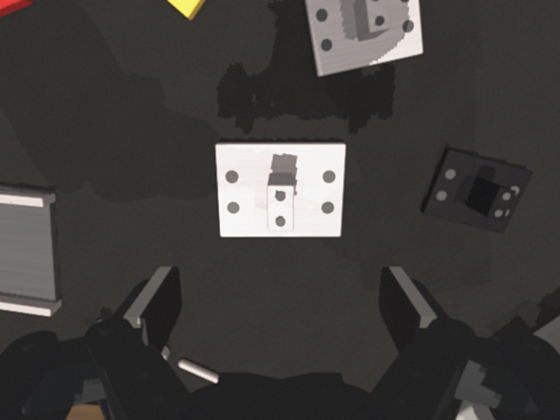

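Call:
step_arm:
  moves:
    - [[-0.003, 0, 0, 0.04, 0.0, 0.0005, 1], [-0.003, 0, 0, 0.08, 0.0, 0.0, 1], [-0.003, 0, 0, 0.11, 0.0, 0.0, 1], [-0.003, 0, 0, 0.1295, 0.0, -0.0005, 1], [-0.003, 0, 0, 0.1295, 0, -0.0005, 1], [-0.003, 0, 0, 0.1295, 0, -0.0005, 1]]

```text
clock: 1.9
tcp_pos: [0.4638, 0.3571, 0.0411]
orientation: [0.448, -0.546, 0.449, 0.547]
wrist_force: [-0.6, 1.3, 0.3]
finger_gap: 0.0852
```

Run:
```python
from h import *
move([.465,.3556,.04],101)
im,d=env.read_camera("wrist");cv2.imwrite("pics/w2.png",im[:,:,::-1])
```

```text
move [0.0032, -0.0004, -0.0013] [0.0011, -0.0009, -0.0017] | clock 1.9 tcp [0.4638 0.3571 0.0411] F [-0.59  1.29  0.35] q [ 0.52  0.47 -0.24  0.86  0.    0.32] gap 0.0852 yaw 101.18
```

View pics/w2.png

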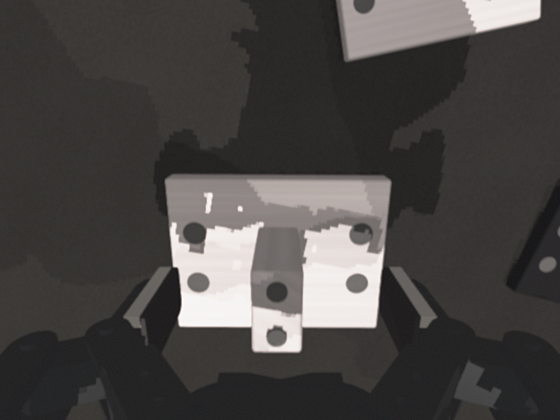

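The block at (277,310) sits midway between the open fingers at (160,290) and (410,290). I'll close now.

Call:
step_arm:
  moves:
    - [[0, 0, 0, 0.001, -0.001, -0.0015, 1], [0, 0, 0, 0.001, -0.001, -0.0015, 0], [0, 0, 0, 0.001, -0.001, -0.0015, 0], [0, 0, 0, 0.001, -0.001, -0.0015, 0], [0, 0, 0, 0.001, -0.001, -0.0015, 0], [0, 0, 0, 0.001, -0.001, -0.0015, 0], [0, 0, 0, 0.001, -0.001, -0.0015, 0], [0, 0, 0, 0.001, -0.001, -0.0015, 0]]
  force: 70

```text
clock: 2.75
tcp_pos: [0.4661, 0.3562, 0.0411]
orientation: [-0.449, 0.546, -0.449, -0.546]
wrist_force: [-0.3, -1.1, 3.4]
finger_gap: 0.0191
```

Run:
```python
from h import *
move([.465,.3556,.15],101)
```

```text
move [0.0029, 0.0005, 0.0009] [-0.1089, 0.0011, -0.0003] | clock 2.75 tcp [0.4661 0.3562 0.0411] F [-0.3  -1.14  3.39] q [ 0.52  0.47 -0.24  0.86  0.    0.32] gap 0.0191 yaw 101.16
```

Call:
step_arm:
  moves:
    - [[0, 0, 0, -0.02, 0, 0, 0], [0, 0, 0, -0.05, 0, 0, 0], [0, 0, 0, -0.08, 0, 0, 0], [0, 0, 0, -0.11, 0, 0, 0], [0, 0, 0, -0.11, 0, 0, 0], [0, 0, 0, -0.11, 0, 0, 0]]

```text
clock: 3.35
tcp_pos: [0.4658, 0.3559, 0.1502]
orientation: [-0.449, 0.546, -0.449, -0.546]
wrist_force: [0.5, -0.1, -5.5]
finger_gap: 0.0192
```

Run:
```python
from h import *
move([.5709,.0817,.15],92.93)
```

```text
move [0.1436, 0.0002, 0.0003] [0.0002, -0.05, -0.2893] | clock 3.35 tcp [0.4658 0.3559 0.1502] F [ 0.5  -0.14 -5.54] q [ 0.52  0.38 -0.09  1.1   0.    0.32] gap 0.0192 yaw 101.16
```

Call:
step_arm:
  moves:
    - [[0.03, 0, 0, 0, -0.01, -0.04, 0], [0.05, 0, 0, 0, -0.017, -0.085, 0], [0.07, 0, 0, 0, -0.025, -0.13, 0], [0.09, 0, 0, 0, -0.033, -0.175, 0], [0.11, 0, 0, 0, -0.04, -0.22, 0], [0.13, 0, 0, 0, -0.046, -0.26, 0], [0.144, 0, 0, 0, -0.05, -0.289, 0], [0.144, 0, 0, 0, -0.05, -0.289, 0], [0.144, 0, 0, 0, -0.05, -0.289, 0]]

```text
clock: 4.25
tcp_pos: [0.5693, 0.0812, 0.1475]
orientation: [0.487, -0.511, 0.489, 0.513]
wrist_force: [-0.6, 0.3, -3.4]
finger_gap: 0.0188
```

Run:
```python
from h import *
move([.5709,.0817,.08],92.93)
s=env.get_state();im,d=env.read_camera("wrist");cv2.imwrite("pics/w3.png",im[:,:,::-1])
np.savez("w3.npz",im=im,d=d,p=s["tcp_pos"],q=s["orientation"])
```

```text
move [-0.0023, 0.0009, -0.0045] [0.0675, -0.0019, 0.0003] | clock 4.25 tcp [0.5693 0.0812 0.1475] F [-0.57  0.32 -3.38] q [ 0.    0.36 -0.12  1.09  0.   -0.05] gap 0.0188 yaw 92.8
```

View pics/w3.png

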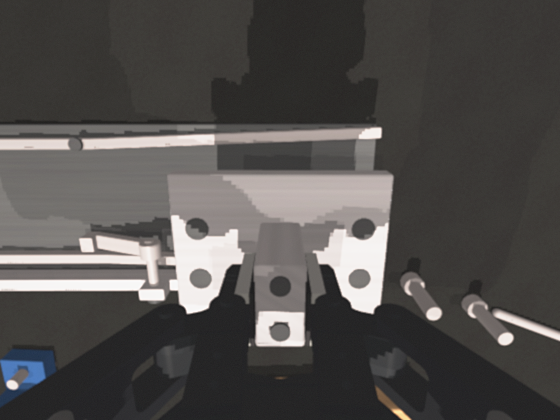

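The wrist view shows the plate held at (280,240) above the mouth. The near rail runs along rows 132–142 and the catch pin is at (150,250). I'll overlay the modelled track on it to check the pose.

```bash
cat >> h.py <<'E'
HOME=np.array([.5814,-.1230]);YAW=-87.07
def tr(x,y,z):
    a=np.radians(YAW);e=np.array([np.cos(a),np.sin(a)]);n=np.array([-e[1],e[0]])
    return np.r_[HOME+x*e+y*n,z]
def xy(p):
    a=np.radians(YAW);e=np.array([np.cos(a),np.sin(a)]);n=np.array([-e[1],e[0]]);v=np.asarray(p)[...,:2]-HOME
    return np.stack([v@e,v@n],-1)
def projw(f,P):
    k=env.get_calibration("wrist");q=f["q"];r=R.from_quat(q[[1,2,3,0]]).as_matrix();T=np.linalg.inv(k["T_tool_cam"])
    p=r.T@(P-f["p"]);p=T[:3,:3]@p+T[:3,3];u=k["mtx"]@p;return u[:2]/u[2]
def projt(P):
    k=env.get_calibration("top");p=k["camera_from_world"]@np.r_[P,1];u=k["mtx"]@p[:3];return u[:2]/u[2]
LINES=[((-.28,-.052,.018),(-.06,-.044,.018)),((-.06,-.044,.018),(.12,-.044,.018)),((-.28,.052,.018),(-.06,.044,.018)),((-.06,.044,.018),(.12,.044,.018)),((-.28,-.052,.008),(-.28,.052,.008))]
def overlay(im,pr,sc=1):
    o=cv2.resize(im[:,:,::-1],None,fx=sc,fy=sc,interpolation=cv2.INTER_CUBIC)
    for a,b in LINES:
        a=pr(tr(*a));b=pr(tr(*b));cv2.line(o,tuple(int(round(v*sc)) for v in a),tuple(int(round(v*sc)) for v in b),(0,0,255),1)
    return o
E
python3 - <<'E'
from h import *
f=np.load("w3.npz");o=overlay(f["im"],lambda P:projw(f,P))
cv2.imwrite("pics/w3o.png",o[:330])
t=np.load("top0.npz");o=overlay(t["im"],projt,5);cv2.imwrite("pics/t0o.png",o[750:1100,1150:1950])
E
```

```text
(no output)
```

View pics/w3o.png

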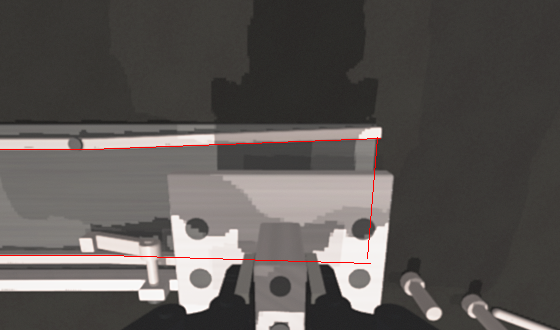

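View pics/t0o.png

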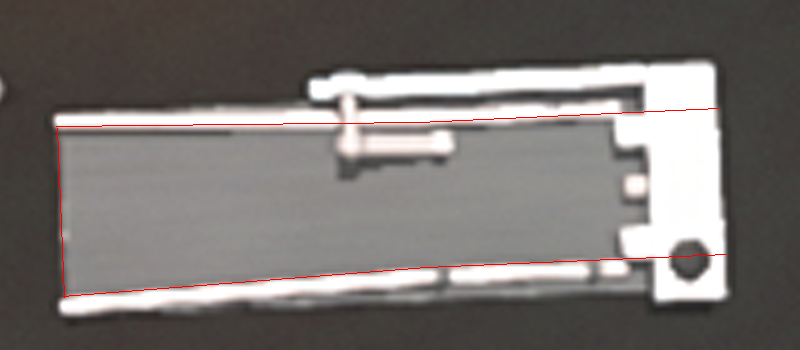

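The model matches the rails and mouth in both views. Next, a rough end-unit offset from the pictures.

Run:
```python
from h import *
f=np.load("w3.npz")
for n,uv,z in (("pin",(299.3,172),.034),("buffer tip",(354.9,187),.015),("lip edge",(353.1,174.5),.029),("lip2",(354.2,198),.029)): print(n,np.round(xy(atz("top",uv,z))*1000,1))
p=tr(-.205,0,.0);print(p); move([p[0],p[1],.075],92.93)
```

```text
pin [-103.8   51.3]
buffer tip [62.2  0.4]
lip edge [56.6 36.9]
lip2 [ 56.1 -33.5]
[0.57092125 0.08173201 0.        ]
move [-0.0007, 0.0009, -0.004] [0.0729, -0.002, -0.0005] | clock 4.3 tcp [0.5692 0.0821 0.1479] F [ 0.55  0.16 -4.35] q [ 0.    0.36 -0.12  1.09  0.   -0.05] gap 0.0191 yaw 92.89
```

Call:
step_arm:
  moves:
    - [[0, 0, -0.002, 0.02, -0.002, -0.0005, 0], [0, 0, -0.002, 0.045, -0.002, -0.0005, 0], [0, 0, -0.002, 0.065, -0.002, -0.0005, 0], [0, 0, -0.002, 0.075, -0.002, -0.0005, 0], [0, 0, -0.002, 0.075, -0.002, -0.0005, 0], [0, 0, -0.002, 0.075, -0.002, -0.0005, 0], [0, 0, -0.002, 0.075, -0.002, -0.0005, 0]]

```text
clock: 5.0
tcp_pos: [0.5718, 0.0821, 0.0741]
orientation: [0.487, -0.512, 0.487, 0.513]
wrist_force: [0.1, 0.9, -4.8]
finger_gap: 0.0193
```

Run:
```python
from h import *
p=tr(-.205,0,.0); move([p[0],p[1],.049],92.93)
s=env.get_state();im,d=env.read_camera("wrist")
f=dict(im=im,d=d,p=s["tcp_pos"],q=s["orientation"]);np.savez("w4.npz",**f)
o=overlay(im,lambda P:projw(f,P));cv2.imwrite("pics/w4o.png",o)
im,d=env.read_camera("top");o=overlay(im,projt,5);cv2.imwrite("pics/t4o.png",o[750:1100,1100:1900])
move([p[0],p[1],.049],92.93)
```

```text
move [-0.0002, 0.0008, 0.0002] [0.0251, 0.0009, -0.0003] | clock 5.0 tcp [0.5718 0.0821 0.0741] F [ 0.07  0.93 -4.8 ] q [ 0.    0.42 -0.23  0.92  0.   -0.05] gap 0.0193 yaw 92.92
move [-0.0006, 0.0007, 0.0003] [0.0252, 0.0009, -0.0001] | clock 5.1 tcp [0.5719 0.0818 0.0742] F [-0.59 -0.61 -4.79] q [ 0.    0.42 -0.23  0.92  0.   -0.05] gap 0.0194 yaw 92.89
```

View pics/w4o.png

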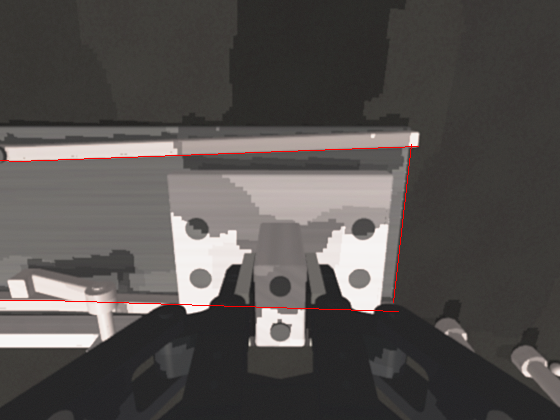

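View pics/t4o.png

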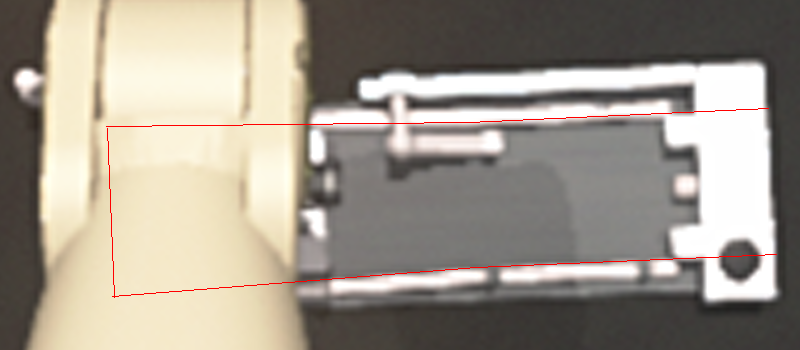

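Run:
```python
from h import *
f=np.load("w4.npz");k=env.get_calibration("wrist");r=R.from_quat(f["q"][[1,2,3,0]]).as_matrix();T=k["T_tool_cam"]
def az(uv,z):
    v=r@T[:3,:3]@np.linalg.inv(k["mtx"])@np.array([*uv,1.]);o=r@T[:3,3]+f["p"];return o+v*(z-o[2])/v[2]
zp=.0742-.041+.012
for uv in ((168,174.5),(392,174.5),(280,174.5)):print(uv,np.round(xy(az(uv,zp))*1000,1), f["d"][178,int(uv[0])])
vv,uu=np.mgrid[178:300:4,150:410:4];D=f["d"][178:300:4,150:410:4]
P=(np.c_[uu.ravel(),vv.ravel(),np.ones(uu.size)]@np.linalg.inv(k["mtx"]).T)*D.reshape(-1,1);P=(P@T[:3,:3].T+T[:3,3])@r.T+f["p"]
m=(P[:,2]>.035)&(P[:,2]<.055);Q=P[m];print(len(Q));c=xy(Q);A=np.c_[c,np.ones(len(c))];s,*_=np.linalg.lstsq(A,Q[:,2],rcond=None)
for i in range(3):
    e=Q[:,2]-A@s;w=abs(e)<.002;s,*_=np.linalg.lstsq(A[w],Q[w,2],rcond=None)
print("plate top plane slope x,y (rad), z at center",s[:2],s@[-.205,0,1],w.sum())
# rail near edge in this pic
for uv in ((410,146),(60,158)):print("rail",np.round(xy(az(uv,.018))*1000,1))
```

```text
(168, 174.5) [-151.7  -42. ] 0.16425815
(392, 174.5) [-258.4  -42. ] 0.16401902
(280, 174.5) [-205.  -42.] 0.16404155
1273
plate top plane slope x,y (rad), z at center [0.00106443 0.00014092] 0.04389219348744477 1259
rail [-275.8  -52.1]
rail [-84.2 -45.4]
```

Call:
step_arm:
  moves:
    - [[0, 0, 0, 0.01, 0, 0, 0], [0, 0, 0, 0.018, 0, 0, 0], [0, 0, 0, 0.021, 0, 0, 0], [0, 0, 0, 0.021, 0, 0, 0], [0, 0, 0, 0.021, 0, 0, 0]]

```text
clock: 5.6
tcp_pos: [0.5717, 0.0818, 0.0529]
orientation: [0.487, -0.512, 0.487, 0.513]
wrist_force: [0.1, -1.3, -5.1]
finger_gap: 0.019
```

Call:
step_arm:
  moves:
    - [[0, 0, 0, 0.001, 0, 0, 0], [0, 0, 0, 0.002, 0, 0, 0], [0, 0, 0, 0.002, 0, 0, 0]]

```text
clock: 5.9
tcp_pos: [0.5717, 0.0818, 0.0508]
orientation: [0.487, -0.512, 0.487, 0.513]
wrist_force: [0.2, 1.4, -4.8]
finger_gap: 0.019
```

Call:
step_arm:
  moves:
    - [[0, 0, 0, 0.001, 0, 0, 0], [0, 0, 0, 0.001, 0, 0, 0]]

```text
clock: 6.1
tcp_pos: [0.5716, 0.0818, 0.0498]
orientation: [0.487, -0.512, 0.487, 0.513]
wrist_force: [-0.3, -0.7, -5.0]
finger_gap: 0.0188
```

Call:
step_arm:
  moves:
    - [[0, 0, 0, 0.001, 0, 0, 0], [0, 0, 0, 0.001, 0, 0, 0]]

```text
clock: 6.3
tcp_pos: [0.5718, 0.0818, 0.0492]
orientation: [0.487, -0.512, 0.487, 0.513]
wrist_force: [-1.4, 0.1, -1.5]
finger_gap: 0.019
```

Run:
```python
from h import *
move(tr(-.205,0,.049),92.93)
env.read_camera("top")
move(tr(-.205,0,.049),92.93)
```

```text
move [-0.0007, 0.0008, 0.0001] [0.0002, 0.0009, -0.0001] | clock 6.3 tcp [0.5718 0.0818 0.0492] F [-1.41  0.14 -1.46] q [ 0.    0.45 -0.26  0.87  0.   -0.05] gap 0.019 yaw 92.89
move [-0.0007, 0.0008, -0.0] [0.0001, 0.0008, -0.0001] | clock 6.35 tcp [0.5717 0.0818 0.0491] F [-0.29 -0.11 -1.93] q [ 0.    0.45 -0.26  0.87  0.   -0.05] gap 0.019 yaw 92.89
```

Contact felt: the load is down from 5 N to about 1.7 N, with TCP z at 0.049, which fits the floor height. I'll slide gently from here.

Call:
step_arm:
  moves:
    - [[0, 0, 0, 0, 0, -0.004, 0], [0, 0, 0, 0, 0, -0.008, 0], [0, 0, 0, 0, 0, -0.012, 0], [0, 0, 0, 0, 0, -0.016, 0], [0, 0, 0, 0, 0, -0.02, 0], [0, 0, 0, 0, 0, -0.024, 0], [0, 0, 0, 0, 0, -0.028, 0], [0, 0, 0, 0, 0, -0.032, 0], [0, 0, 0, 0, 0, -0.036, 0], [0, 0, 0, 0, 0, -0.04, 0], [0, 0, 0, 0, 0, -0.044, 0], [0, 0, 0, 0, 0, -0.048, 0]]

```text
clock: 7.55
tcp_pos: [0.5742, 0.0336, 0.0491]
orientation: [0.487, -0.512, 0.487, 0.513]
wrist_force: [-1.1, 2.1, -2.3]
finger_gap: 0.0189
```

Run:
```python
from h import *
s=env.get_state();print(np.round(xy(s["tcp_pos"])*1000,1))
move(tr(-.1,0.0009,.049),92.93)
```

```text
[-156.7    0.8]
move [-0.0007, 0.0008, 0.0] [0.0001, -0.0002, -0.0567] | clock 7.55 tcp [0.5742 0.0336 0.0491] F [-1.05  2.08 -2.33] q [-0.08  0.44 -0.26  0.87  0.   -0.13] gap 0.0189 yaw 92.89
```

Tracking well with low friction. Next it goes under the catch, expected at x of about −136.

Call:
step_arm:
  moves:
    - [[0, 0, 0, 0, 0, -0.003, 0], [0, 0, 0, 0, 0, -0.006, 0], [0, 0, 0, 0, 0, -0.009, 0], [0, 0, 0, 0, 0, -0.012, 0], [0, 0, 0, 0, 0, -0.015, 0], [0, 0, 0, 0, 0, -0.018, 0], [0, 0, 0, 0, 0, -0.021, 0], [0, 0, 0, 0, 0, -0.024, 0], [0, 0, 0, 0, 0, -0.027, 0], [0, 0, 0, 0, 0, -0.03, 0], [0, 0, 0, 0, 0, -0.033, 0], [0, 0, 0, 0, 0, -0.036, 0]]

```text
clock: 8.75
tcp_pos: [0.5761, -0.0025, 0.0492]
orientation: [0.487, -0.512, 0.487, 0.513]
wrist_force: [-1.2, 4.1, -0.4]
finger_gap: 0.019
```

Run:
```python
from h import *
s=env.get_state();print(np.round(xy(s["tcp_pos"])*1000,1))
move(tr(-.1,0.0009,.049),92.93)
im,d=env.read_camera("wrist");cv2.imwrite("pics/w5.png",im[:,:,::-1])
```

```text
[-120.6    0.8]
move [-0.0005, 0.0009, 0.0002] [0.0002, -0.0001, -0.0206] | clock 8.75 tcp [ 0.5761 -0.0025  0.0492] F [-1.23  4.12 -0.39] q [-0.14  0.44 -0.26  0.87  0.   -0.19] gap 0.019 yaw 92.9
```

View pics/w5.png

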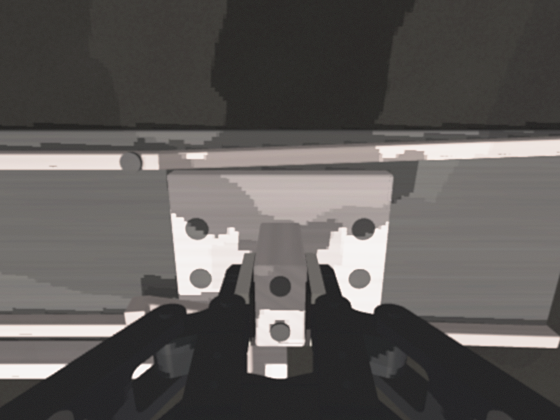

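The catch is at about (140,312), right at the plate's front edge. The resisting force is 4 N, as expected. I'll continue.

Call:
step_arm:
  moves:
    - [[0, 0, 0, 0, 0, -0.003, 0], [0, 0, 0, 0, 0, -0.006, 0], [0, 0, 0, 0, 0, -0.009, 0], [0, 0, 0, 0, 0, -0.012, 0], [0, 0, 0, 0, 0, -0.015, 0], [0, 0, 0, 0, 0, -0.018, 0], [0, 0, 0, 0, 0, -0.021, 0], [0, 0, 0, 0, 0, -0.024, 0], [0, 0, 0, 0, 0, -0.027, 0], [0, 0, 0, 0, 0, -0.03, 0]]

```text
clock: 9.8
tcp_pos: [0.5776, -0.0333, 0.0491]
orientation: [0.487, -0.512, 0.487, 0.512]
wrist_force: [0.3, 3.8, -0.8]
finger_gap: 0.019
```

Call:
step_arm:
  moves:
    - [[0, 0, 0, 0, 0, -0.003, 0], [0, 0, 0, 0, 0, -0.006, 0], [0, 0, 0, 0, 0, -0.009, 0], [0, 0, 0, 0, 0, -0.012, 0], [0, 0, 0, 0, 0, -0.015, 0], [0, 0, 0, 0, 0, -0.018, 0], [0, 0, 0, 0, 0, -0.021, 0], [0, 0, 0, 0, 0, -0.024, 0], [0, 0, 0, 0, 0, -0.027, 0], [0, 0, 0, 0, 0, -0.03, 0]]

```text
clock: 10.8
tcp_pos: [0.5791, -0.0635, 0.0492]
orientation: [0.487, -0.512, 0.487, 0.512]
wrist_force: [-0.2, 3.5, -1.1]
finger_gap: 0.0191
```

Run:
```python
from h import *
s=env.get_state();print(np.round(xy(s["tcp_pos"])*1000,1),np.round(s["ft_torque"],2))
move(tr(0,0.0009,.049),92.93)
im,d=env.read_camera("top");cv2.imwrite("pics/t6.png",cv2.resize(im[140:230,230:390,::-1],None,fx=5,fy=5,interpolation=cv2.INTER_CUBIC))
im,d=env.read_camera("wrist");cv2.imwrite("pics/w6.png",im[:,:,::-1])
```

```text
[-59.5   0.8] [ 0.71 -0.04  0.02]
move [-0.001, 0.0004, 0.0001] [0.0002, -0.0002, -0.0595] | clock 10.8 tcp [ 0.5791 -0.0635  0.0492] F [-0.25  3.5  -1.13] q [-0.25  0.45 -0.24  0.87  0.   -0.3 ] gap 0.0191 yaw 92.87
```

View pics/w6.png

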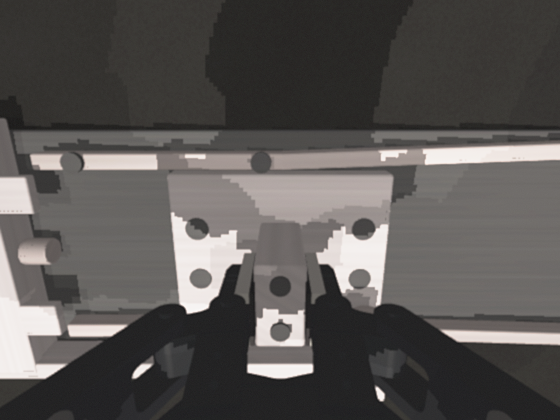

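View pics/t6.png

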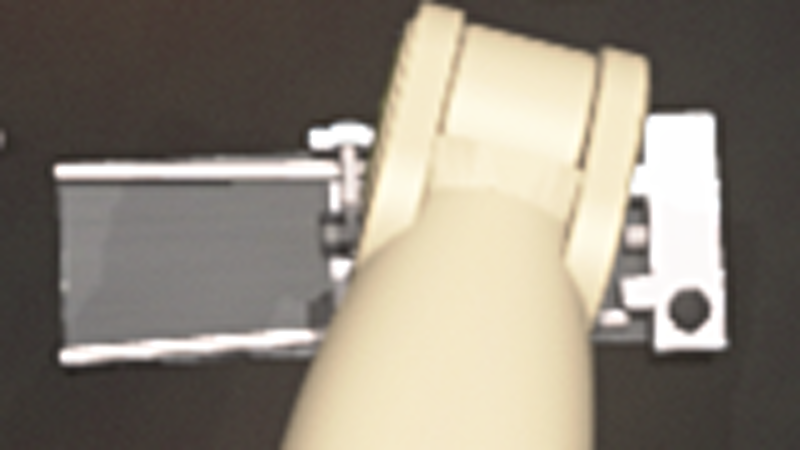

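The wrist view shows the plate riding in the straight part, with the buffer pin ahead at (40,250). Force is steady at about 3.5 N. I'll go on, slowing near the buffer.

Call:
step_arm:
  moves:
    - [[0, 0, 0, 0, 0, -0.003, 0], [0, 0, 0, 0, 0, -0.006, 0], [0, 0, 0, 0, 0, -0.009, 0], [0, 0, 0, 0, 0, -0.012, 0], [0, 0, 0, 0, 0, -0.015, 0], [0, 0, 0, 0, 0, -0.018, 0], [0, 0, 0, 0, 0, -0.021, 0], [0, 0, 0, 0, 0, -0.024, 0], [0, 0, 0, 0, 0, -0.027, 0], [0, 0, 0, 0, 0, -0.03, 0]]

```text
clock: 11.9
tcp_pos: [0.5806, -0.0942, 0.0492]
orientation: [-0.487, 0.512, -0.488, -0.512]
wrist_force: [-0.9, 3.7, -0.7]
finger_gap: 0.0189
```

Call:
step_arm:
  moves:
    - [[0, 0, 0, 0, 0, -0.002, 0], [0, 0, 0, 0, 0, -0.004, 0], [0, 0, 0, 0, 0, -0.006, 0], [0, 0, 0, 0, 0, -0.008, 0], [0, 0, 0, 0, 0, -0.01, 0], [0, 0, 0, 0, 0, -0.012, 0]]

```text
clock: 12.5
tcp_pos: [0.5812, -0.1063, 0.0492]
orientation: [-0.487, 0.512, -0.488, -0.512]
wrist_force: [-0.4, 2.5, -1.1]
finger_gap: 0.019
```

Run:
```python
from h import *
s=env.get_state();print(np.round(xy(s["tcp_pos"])*1000,1),np.round(s["ft_torque"],2))
move(tr(0,0.0009,.049),92.93)
im,d=env.read_camera("wrist");cv2.imwrite("pics/w7.png",im[:,:,::-1])
```

```text
[-16.7   0.7] [0.79 0.02 0.09]
move [-0.0016, -0.0004, 0.0] [0.0002, -0.0002, -0.0167] | clock 12.5 tcp [ 0.5812 -0.1063  0.0492] F [-0.4   2.53 -1.1 ] q [-0.32  0.47 -0.22  0.88 -0.   -0.37] gap 0.019 yaw 92.84
```

View pics/w7.png

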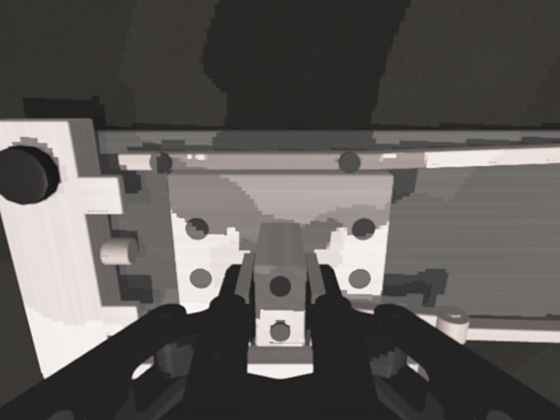

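The pin tip is at (137,250) and the plate's front edge at column 172, so about 17–20 mm of gap remains. I'll now feel for the touch in small steps.

Call:
step_arm:
  moves:
    - [[0, 0, 0, 0, 0, -0.002, 0], [0, 0, 0, 0, 0, -0.004, 0], [0, 0, 0, 0, 0, -0.006, 0], [0, 0, 0, 0, 0, -0.008, 0], [0, 0, 0, 0, 0, -0.01, 0], [0, 0, 0, 0, 0, -0.012, 0], [0, 0, 0, 0, 0, -0.014, 0]]

```text
clock: 13.25
tcp_pos: [0.5819, -0.1208, 0.0492]
orientation: [-0.487, 0.512, -0.488, -0.512]
wrist_force: [0.4, 3.5, -0.5]
finger_gap: 0.019
```

Call:
step_arm:
  moves:
    - [[0, 0, 0, 0, 0, -0.001, 0], [0, 0, 0, 0, 0, -0.002, 0], [0, 0, 0, 0, 0, -0.003, 0]]

```text
clock: 13.55
tcp_pos: [0.5821, -0.1239, 0.0492]
orientation: [-0.487, 0.512, -0.488, -0.512]
wrist_force: [-0.5, 3.3, -0.1]
finger_gap: 0.0188
```

Call:
step_arm:
  moves:
    - [[0, 0, 0, 0, 0, -0.001, 0], [0, 0, 0, 0, 0, -0.002, 0], [0, 0, 0, 0, 0, -0.003, 0]]

```text
clock: 13.85
tcp_pos: [0.5822, -0.1269, 0.0492]
orientation: [-0.487, 0.512, -0.488, -0.512]
wrist_force: [-0.3, 2.7, -1.2]
finger_gap: 0.0191
```

Run:
```python
from h import *
s=env.get_state();print(np.round(xy(s["tcp_pos"])*1000,1),np.round(s["ft_torque"],2))
move(tr(0.0055,0.0009,.049),92.93)
im,d=env.read_camera("wrist");cv2.imwrite("pics/w8.png",im[:,:,::-1])
move(tr(0.0055,0.0009,.049),92.93)
```

```text
[3.9 0.6] [0.78 0.04 0.07]
move [-0.0018, -0.0007, -0.0001] [0.0002, -0.0003, -0.0016] | clock 13.85 tcp [ 0.5822 -0.1269  0.0492] F [-0.32  2.75 -1.21] q [-0.35  0.48 -0.21  0.89 -0.   -0.4 ] gap 0.0191 yaw 92.83
move [-0.0019, -0.0009, -0.0] [0.0002, -0.0002, -0.0014] | clock 13.9 tcp [ 0.5823 -0.1271  0.0492] F [ 0.01  2.56 -0.14] q [-0.35  0.48 -0.21  0.89 -0.   -0.4 ] gap 0.019 yaw 92.82
```

View pics/w8.png

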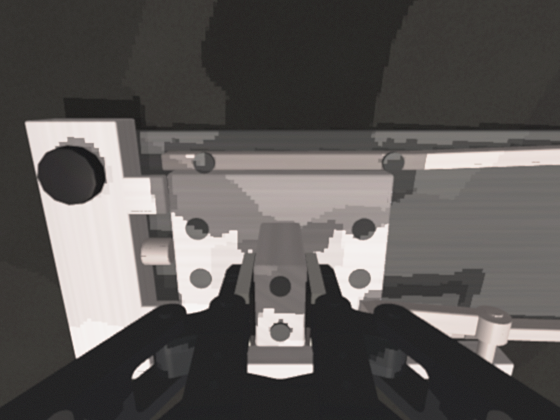

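Call:
step_arm:
  moves:
    - [[0, 0, 0, 0, 0, -0.001, 0], [0, 0, 0, 0, 0, -0.002, 0], [0, 0, 0, 0, 0, -0.002, 0]]

```text
clock: 14.2
tcp_pos: [0.5823, -0.1293, 0.0492]
orientation: [-0.487, 0.512, -0.488, -0.512]
wrist_force: [0.6, 2.4, -0.3]
finger_gap: 0.019
```

Call:
step_arm:
  moves:
    - [[0, 0, 0, 0, 0, -0.001, 0], [0, 0, 0, 0, 0, -0.002, 0], [0, 0, 0, 0, 0, -0.002, 0]]

```text
clock: 14.5
tcp_pos: [0.5823, -0.1306, 0.0492]
orientation: [0.488, -0.512, 0.487, 0.512]
wrist_force: [-0.0, 4.9, -0.3]
finger_gap: 0.019
```

Call:
step_arm:
  moves:
    - [[0, 0, 0, 0, 0, -0.001, 0], [0, 0, 0, 0, 0, -0.002, 0], [0, 0, 0, 0, 0, -0.002, 0]]

```text
clock: 14.8
tcp_pos: [0.5824, -0.1317, 0.0492]
orientation: [0.488, -0.512, 0.487, 0.513]
wrist_force: [-0.1, 6.7, 0.0]
finger_gap: 0.0189
```

Run:
```python
from h import *
s=env.get_state();print(np.round(xy(s["tcp_pos"])*1000,1),np.round(s["ft_torque"],2),np.round(s["wrist_force"],2))
im,d=env.read_camera("wrist");cv2.imwrite("pics/w9.png",im[:,:,::-1])
s=env.get_state();print(np.round(xy(s["tcp_pos"])*1000,1),np.round(s["ft_torque"],2),np.round(s["wrist_force"],2))
```

```text
[8.8 0.5] [1.2  0.   0.09] [-0.15  6.68  0.03]
[8.8 0.5] [ 1.21 -0.02  0.03] [ 0.45  6.01 -0.2 ]
```

View pics/w9.png

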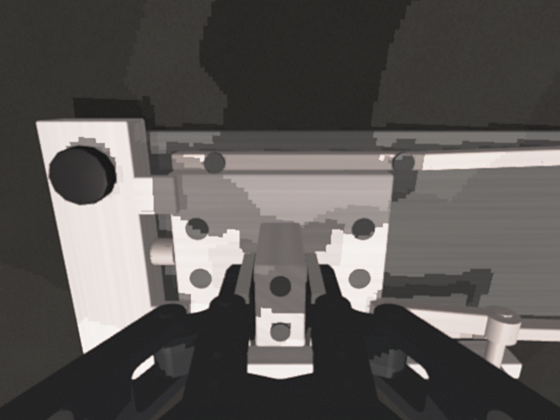

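Buffer touch felt at TCP track x ≈ 7 mm, where force rises from 2.5 N to 6.5 N. So the catch should drop near x ≈ 18, and the stop is near 21. Continuing slowly.

Call:
step_arm:
  moves:
    - [[0, 0, 0, 0, 0, -0.001, 0], [0, 0, 0, 0, 0, -0.002, 0], [0, 0, 0, 0, 0, -0.003, 0], [0, 0, 0, 0, 0, -0.004, 0], [0, 0, 0, 0, 0, -0.005, 0], [0, 0, 0, 0, 0, -0.005, 0]]

```text
clock: 15.45
tcp_pos: [0.5825, -0.1352, 0.0493]
orientation: [0.488, -0.512, 0.486, 0.514]
wrist_force: [0.1, 8.7, 2.0]
finger_gap: 0.019
```

Call:
step_arm:
  moves:
    - [[0, 0, 0, 0, 0, -0.001, 0], [0, 0, 0, 0, 0, -0.002, 0], [0, 0, 0, 0, 0, -0.003, 0], [0, 0, 0, 0, 0, -0.004, 0], [0, 0, 0, 0, 0, -0.004, 0]]

```text
clock: 15.95
tcp_pos: [0.5825, -0.1372, 0.0495]
orientation: [0.489, -0.511, 0.485, 0.515]
wrist_force: [-0.6, 10.0, 3.7]
finger_gap: 0.0189
```

Run:
```python
from h import *
s=env.get_state();print(np.round(xy(s["tcp_pos"])*1000,1),np.round(s["ft_torque"],2),np.round(s["wrist_force"],2))
im,d=env.read_camera("wrist");cv2.imwrite("pics/w10.png",im[:,:,::-1])
s=env.get_state();print(np.round(xy(s["tcp_pos"])*1000,1),np.round(s["ft_torque"],2),np.round(s["wrist_force"],2))
```

```text
[14.2  0.4] [1.93 0.08 0.06] [-0.6  10.05  3.67]
[14.2  0.4] [1.88 0.06 0.02] [-0.18  9.78  2.31]
```

View pics/w10.png

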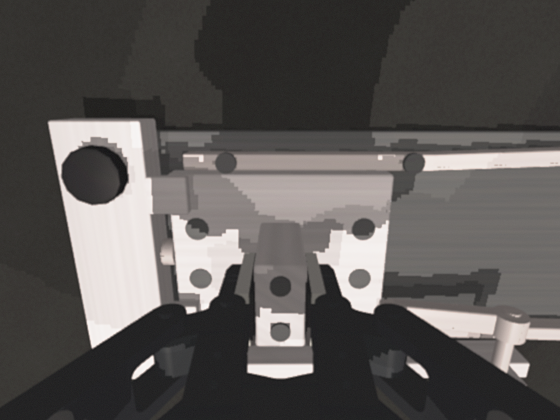

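The tool has tilted slightly and is pressing down a little (about 3 N more). I'll level it while continuing.

Run:
```python
from h import *
move(tr(.018,.0005,.0493),92.87)
```

```text
move [0.003, 0.0078, 0.0002] [0.0002, -0.0001, -0.0038] | clock 16.0 tcp [ 0.5825 -0.1372  0.0495] F [-0.18  9.78  2.31] q [-0.37  0.48 -0.2   0.9   0.01 -0.42] gap 0.0192 yaw 93.04
```

Call:
step_arm:
  moves:
    - [[0.002, 0.005, 0, -0.0002, 0, -0.001, 0], [0.003, 0.008, 0, -0.0003, 0, -0.002, 0], [0.003, 0.008, 0, -0.0003, 0, -0.003, 0], [0.003, 0.008, 0, -0.0003, 0, -0.004, 0], [0.003, 0.008, 0, -0.0003, 0, -0.004, 0]]

```text
clock: 16.5
tcp_pos: [0.5826, -0.1394, 0.0494]
orientation: [0.488, -0.512, 0.486, 0.513]
wrist_force: [1.2, 8.3, -1.3]
finger_gap: 0.0192
```

Run:
```python
from h import *
s=env.get_state();print(np.round(xy(s["tcp_pos"])*1000,1),np.round(s["ft_torque"],2),np.round(s["wrist_force"],2))
move(tr(.018,.0005,.0493),92.87)
```

```text
[16.4  0.4] [ 1.77 -0.17  0.04] [ 1.24  8.28 -1.25]
move [0.0015, 0.0032, 0.0002] [0.0001, -0.0001, -0.0016] | clock 16.5 tcp [ 0.5826 -0.1394  0.0494] F [ 1.24  8.28 -1.25] q [-0.37  0.48 -0.2   0.89  0.   -0.42] gap 0.0192 yaw 92.96
```

Call:
step_arm:
  moves:
    - [[0.001, 0.003, 0, 0, 0, -0.001, 0], [0.001, 0.005, 0, 0, 0, -0.002, 0], [0.001, 0.006, 0, 0, 0, -0.003, 0], [0.001, 0.006, 0, 0, 0, -0.003, 0]]

```text
clock: 16.9
tcp_pos: [0.5826, -0.1401, 0.0492]
orientation: [0.487, -0.513, 0.486, 0.513]
wrist_force: [1.0, 10.5, 0.3]
finger_gap: 0.0189
```

Run:
```python
from h import *
s=env.get_state();print(np.round(xy(s["tcp_pos"])*1000,1),np.round(s["ft_torque"],2),np.round(s["wrist_force"],2))
move(tr(.018,.0005,.0493),92.87)
im,d=env.read_camera("wrist");cv2.imwrite("pics/w11.png",im[:,:,::-1])
im,d=env.read_camera("scene");cv2.imwrite("pics/s11.png",cv2.resize(im[200:290,160:360,::-1],None,fx=4,fy=4,interpolation=cv2.INTER_CUBIC))
```

```text
[17.2  0.4] [ 2.12 -0.13  0.09] [ 0.96 10.47  0.26]
move [0.0022, 0.0014, 0.0004] [-0.0001, -0.0001, -0.0008] | clock 16.9 tcp [ 0.5826 -0.1401  0.0492] F [ 0.96 10.47  0.26] q [-0.37  0.48 -0.2   0.89  0.   -0.42] gap 0.0189 yaw 93.0
```

View pics/w11.png

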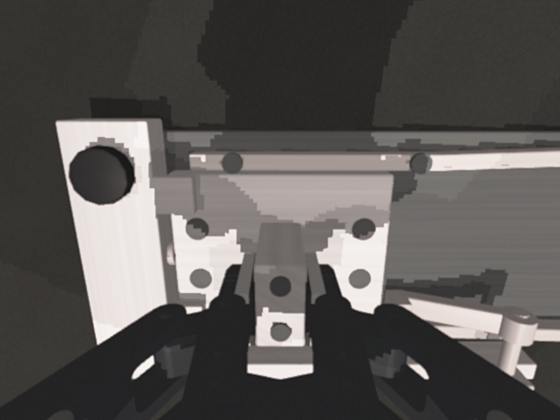

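View pics/s11.png

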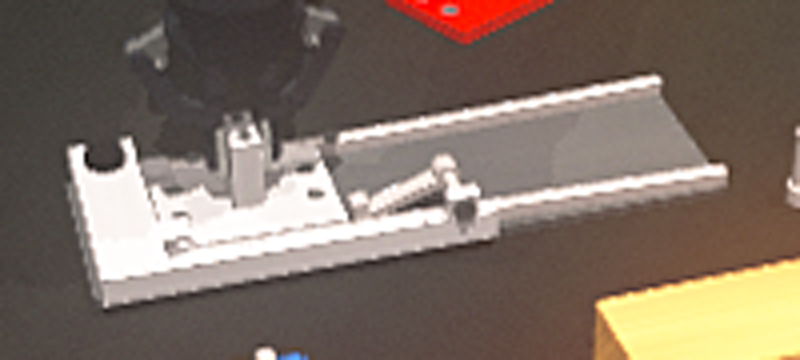

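In the wrist view the catch arm from the pin (515,325) has swung to a tip at about (395,295). In the scene crop its tip at (355,200) lies behind the plate's rear edge, so it looks dropped. I'll check the tip height with depth.

```bash
cat >> h.py <<'E'
def wcloud(): 
    s=env.get_state();im,d=env.read_camera("wrist");k=env.get_calibration("wrist")
    r=R.from_quat(s["orientation"][[1,2,3,0]]).as_matrix();T=k["T_tool_cam"]
    vv,uu=np.mgrid[0:420,0:560];P=(np.c_[uu.ravel(),vv.ravel(),np.ones(uu.size)]@np.linalg.inv(k["mtx"]).T)*d.reshape(-1,1)
    P=(P@T[:3,:3].T+T[:3,3])@r.T+s["tcp_pos"];return im,d,P.reshape(420,560,3)
E
python3 - <<'E'
from h import *
im,d,P=wcloud()
c=xy(P)*1000
for u in range(388,525,8):
    best=[(v,*np.round(c[v,u],0),round(P[v,u,2]*1000,1)) for v in range(284,330,6)]
    print(u,[tuple(float(a) for a in b) for b in best if b[2]>18 and b[2]<45])
s=env.get_state();print(np.round(s["wrist_force"],1),s["clock"])
E
```

```text
388 [(284.0, -44.0, 23.0, 7.8), (290.0, -44.0, 26.0, 9.3), (296.0, -42.0, 27.0, 14.7), (302.0, -42.0, 30.0, 16.1)]
396 [(284.0, -49.0, 24.0, 7.5), (290.0, -48.0, 26.0, 9.7), (296.0, -47.0, 27.0, 14.9), (302.0, -45.0, 26.0, 21.2)]
404 [(284.0, -54.0, 24.0, 6.8), (290.0, -54.0, 28.0, 7.0), (296.0, -51.0, 26.0, 15.9), (302.0, -49.0, 27.0, 20.3)]
412 [(284.0, -58.0, 24.0, 6.8), (290.0, -59.0, 28.0, 6.9), (296.0, -55.0, 26.0, 15.8), (302.0, -54.0, 28.0, 18.5), (308.0, -55.0, 32.0, 19.0)]
420 [(284.0, -63.0, 24.0, 6.9), (290.0, -63.0, 28.0, 6.8), (296.0, -60.0, 27.0, 14.2), (302.0, -58.0, 27.0, 19.6), (308.0, -59.0, 31.0, 19.3), (314.0, -59.0, 35.0, 20.2)]
428 [(284.0, -68.0, 24.0, 6.2), (290.0, -68.0, 28.0, 6.5), (296.0, -64.0, 26.0, 15.7), (302.0, -62.0, 26.0, 21.2), (308.0, -62.0, 30.0, 20.7), (314.0, -63.0, 34.0, 21.1), (320.0, -64.0, 38.0, 20.6)]
436 [(284.0, -72.0, 24.0, 6.9), (290.0, -73.0, 28.0, 6.4), (296.0, -73.0, 32.0, 6.2), (302.0, -66.0, 27.0, 20.6), (308.0, -66.0, 29.0, 22.3), (314.0, -66.0, 32.0, 23.4), (320.0, -66.0, 36.0, 23.8)]
444 [(284.0, -76.0, 23.0, 8.4), (290.0, -77.
[... 1669 characters left out ...]
0, -113.0, 24.0, 7.0), (290.0, -114.0, 27.0, 7.5), (296.0, -115.0, 32.0, 6.7), (302.0, -116.0, 36.0, 6.3), (308.0, -101.0, 26.0, 27.0), (314.0, -98.0, 27.0, 30.9), (320.0, -95.0, 27.0, 36.6), (326.0, -95.0, 29.0, 37.5)]
516 [(284.0, -118.0, 24.0, 6.5), (290.0, -118.0, 27.0, 7.6), (296.0, -119.0, 31.0, 7.8), (302.0, -121.0, 36.0, 6.2), (308.0, -103.0, 24.0, 29.5), (314.0, -99.0, 24.0, 34.7), (320.0, -99.0, 27.0, 36.1), (326.0, -97.0, 28.0, 39.4)]
524 [(284.0, -122.0, 23.0, 7.4), (290.0, -123.0, 28.0, 6.6), (296.0, -124.0, 32.0, 6.4), (302.0, -125.0, 35.0, 7.3), (308.0, -126.0, 40.0, 6.7), (314.0, -104.0, 25.0, 34.1), (320.0, -103.0, 27.0, 36.3), (326.0, -99.0, 26.0, 42.2)]
[1.  9.2 0.7] 17.05
```

Depth confirms it. The catch arm's top surface falls from 37 mm at the pin to 19 mm near its tip (x ≈ −43), below where it would be riding on the 20 mm plate top. The plate's rear edge is at about −38. I'll ease back gently onto the catch, then open just enough to clear.

Call:
step_arm:
  moves:
    - [[0.001, 0.001, 0, 0, 0, 0.001, 0], [0.001, 0.001, 0, 0, 0, 0.002, 0], [0.001, 0.001, 0, 0, 0, 0.003, 0], [0.001, 0.001, 0, 0, 0, 0.004, 0], [0.001, 0.001, 0, 0, 0, 0.004, 0]]

```text
clock: 17.55
tcp_pos: [0.5825, -0.1361, 0.0492]
orientation: [-0.487, 0.513, -0.487, -0.513]
wrist_force: [1.3, 3.0, -2.3]
finger_gap: 0.0189
```

Run:
```python
from h import *
s=env.get_state();print(np.round(xy(s["tcp_pos"])*1000,1),np.round(s["ft_torque"],2),np.round(s["wrist_force"],2))
move(tr(.0125,.0005,.0493),92.93)
```

```text
[13.1  0.4] [ 0.89 -0.22  0.07] [ 1.32  2.95 -2.33]
move [0.0002, 0.0004, 0.0005] [-0.0001, -0.0001, 0.0006] | clock 17.55 tcp [ 0.5825 -0.1361  0.0492] F [ 1.32  2.95 -2.33] q [-0.36  0.48 -0.2   0.89  0.   -0.42] gap 0.0189 yaw 92.94
```

Call:
step_arm:
  moves:
    - [[0, 0, 0, 0, 0, 0, 0.4], [0, 0, 0, 0, 0, 0, 0.4], [0, 0, 0, 0, 0, 0, 0.4], [0, 0, 0, 0, 0, 0, 0.4], [0, 0, 0, 0, 0, 0, 0.4]]

```text
clock: 18.05
tcp_pos: [0.5826, -0.1364, 0.0493]
orientation: [-0.487, 0.513, -0.487, -0.512]
wrist_force: [0.2, 0.9, -0.4]
finger_gap: 0.0341
```

Run:
```python
from h import *
move(tr(.0125,.0005,.16),92.93)
im,d=env.read_camera("wrist");cv2.imwrite("pics/w12.png",im[:,:,::-1])
```

```text
move [-0.0002, -0.0, 0.0007] [-0.1107, -0.0001, 0.0009] | clock 18.05 tcp [ 0.5826 -0.1364  0.0493] F [ 0.17  0.86 -0.42] q [-0.36  0.48 -0.2   0.89  0.   -0.42] gap 0.0341 yaw 92.92
```

View pics/w12.png

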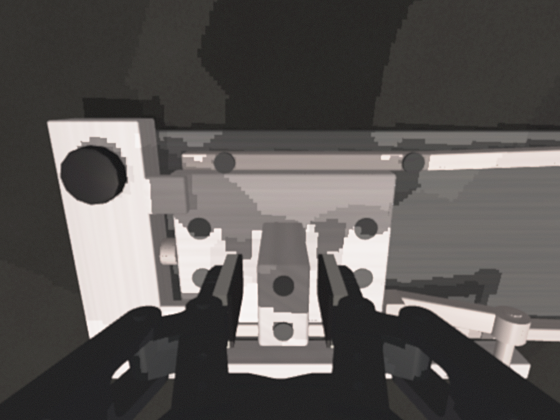

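Fingers are clear of the block on both sides: block at columns 258–310, pads at 230 and 325. I'll lift straight up.

Call:
step_arm:
  moves:
    - [[0, 0, 0, -0.02, 0, 0, 0.4], [0, 0, 0, -0.04, 0, 0, 0.4], [0, 0, 0, -0.07, 0, 0, 0.4], [0, 0, 0, -0.1, 0, 0, 0.4], [0, 0, 0, -0.13, 0, 0, 0.4], [0, 0, 0, -0.13, 0, 0, 0.4], [0, 0, 0, -0.13, 0, 0, 0.4]]

```text
clock: 18.8
tcp_pos: [0.5829, -0.1365, 0.18]
orientation: [-0.487, 0.513, -0.487, -0.512]
wrist_force: [-0.6, -0.6, -0.8]
finger_gap: 0.0341
```

Call:
step_arm:
  moves:
    - [[0, 0, 0, -0.03, 0.03, 0.03, 0.4], [0, 0, 0, -0.05, 0.06, 0.07, 0.4], [0, 0, 0, -0.05, 0.09, 0.11, 0.4], [0, 0, 0, -0.05, 0.12, 0.15, 0.4], [0, 0, 0, -0.05, 0.14, 0.19, 0.4], [0, 0, 0, -0.05, 0.15, 0.23, 0.4], [0, 0, 0, -0.05, 0.15, 0.25, 0.4], [0, 0, 0, -0.05, 0.15, 0.25, 0.4], [0, 0, 0, -0.05, 0.15, 0.25, 0.4]]

```text
clock: 19.7
tcp_pos: [0.4197, 0.1055, 0.2284]
orientation: [-0.487, 0.513, -0.487, -0.512]
wrist_force: [0.6, 0.8, -0.0]
finger_gap: 0.0341
```

Run:
```python
from h import *
move(tr(.0125,.0005,.16),92.93)
im,d=env.read_camera("top");np.savez("t13.npz",im=im,d=d);cv2.imwrite("pics/t13.png",im[:,:,::-1])
o=overlay(im,projt,5);cv2.imwrite("pics/t13o.png",o[750:1100,1150:1950])
im,d=env.read_camera("scene");cv2.imwrite("pics/s13.png",cv2.resize(im[200:290,160:360,::-1],None,fx=4,fy=4,interpolation=cv2.INTER_CUBIC));cv2.imwrite("pics/s13f.png",im[:,:,::-1])
```

```text
move [0.0013, -0.0013, 0.0005] [0.0688, -0.15, -0.2491] | clock 19.7 tcp [0.4197 0.1055 0.2284] F [ 0.63  0.85 -0.02] q [ 0.06  0.04 -0.32  1.21 -0.    0.01] gap 0.0341 yaw 93.0
```

View pics/t13o.png

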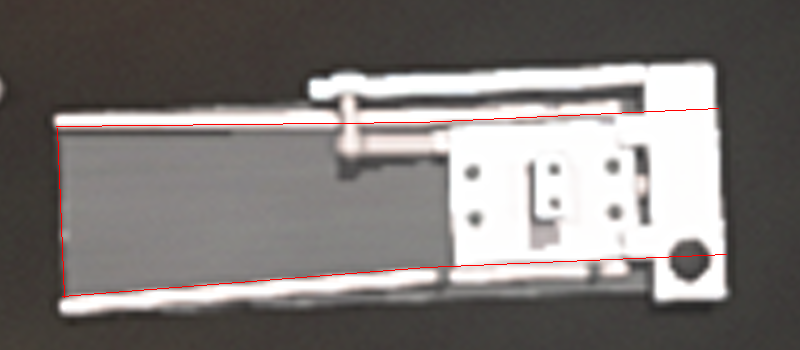

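View pics/s13.png

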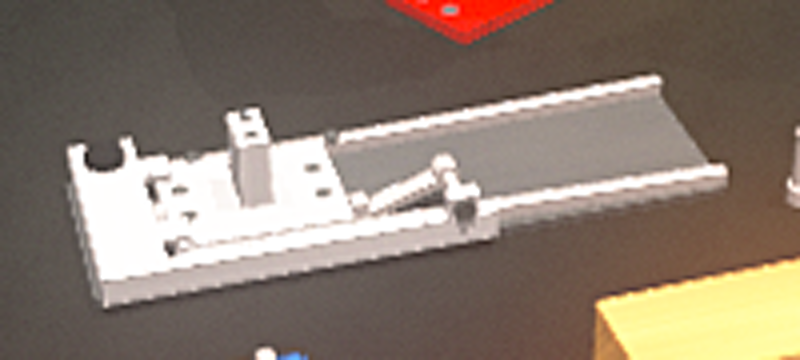

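View pics/t13.png

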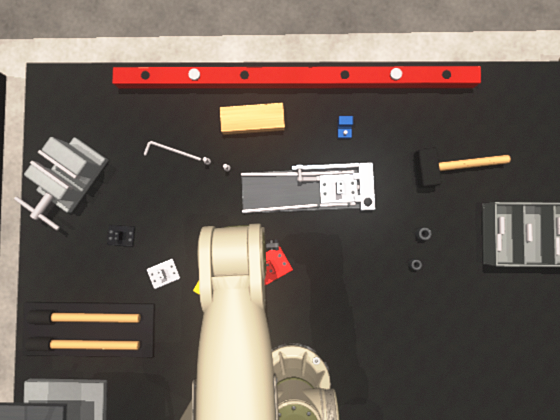

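The plate sits in the end unit, with its block at (340,187) in the top view. The catch arm ends at its rear edge and has the same outline as when it hung free. The lips cover the front corners and the bystanders haven't moved. I'll hand in.

```bash
python3 -c "
from h import *
W=world('top',[(340,187)],[1])
f=np.load('t13.npz');vv,uu=np.mgrid[160:215,240:380]
P=world('top',np.c_[uu.ravel(),vv.ravel()],f['d'][160:215,240:380].ravel());m=(P[:,2]>.06)&(P[:,2]<.076)
print('block top',np.round(P[m].mean(0),4),np.round(xy(P[m].mean(0))*1000,1))
print(env.hand_in())"
```

```text
block top [ 0.5817 -0.133   0.0683] [10.  -0.2]
the job is handed in; nothing more can be done
None
```

The plate is docked behind the catch and released, and I handed the job in at about 20 s of the 54 s allowed. No verdict was reported.

- **Plate:** I took the larger silver plate, gripped it by its block, and laid it flat in the mouth at x ≈ −205 mm. It then slid under the catch with about 3–4 N of resistance.
- **End unit:** I felt the buffer at x ≈ +7 mm, so the end unit stands about 12–13 mm farther on than nominal. Pushing on to x ≈ +17 mm made the catch drop. The highest push I read was about 10.5 N, though force was only read at the end of each move call.
- **Letting go:** I eased the plate back onto the catch, opened the fingers partway and lifted clear.

**Last checks:**
- **Catch:** Depth showed the arm lying below the plate's top, and after the release its tip ended at the plate's rear edge.
- **Height:** The block top stands at 68 mm, which means the plate lies flat on the floor.
- **Surroundings:** The bystanders that were in view hadn't moved. The arm partly hid the red and yellow plates in the last picture.
- **Disagreement:** The top camera put the plate centre at x ≈ 10 mm, against about 12.5–13 mm by feel and wrist camera. That is close to the roughly 2 mm calibration error.
- **Tilt:** The tool tilted about 0.5° and pressed down a few newtons during the buffer push. I levelled it before the catch dropped.

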